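Zero the runway timer with its pull knob

TASK

Zero the runway timer before the next bowl is tested: pull the red knob straight up out of its box as far as its stop, let it stay out for a moment, then push it fully home again and let go. Leave the black and the brass pull knobs as they are.

Things in the scene. Friction and masses are not known exactly. Their poses are not given: they have to be found in the camera images.
- timer_knob (a joint): The red pull knob on its upright slide, m: 0 = fully home (start), 0.04 = fully out, at its detent stop. No spring: friction holds it wherever it is left, also out or part-way; moving it takes about 4 N (5 N at 50 mm/s) either way. Hard stops at both ends.
- timer_knob_grip (a point): Centre of the red knob's head, where to grip; moves with the knob; z up along the stem. Head: upright cylinder 34 mm across, 22 mm tall (11 above, 11 below this point), on a 12 mm stem. At home this point is 35 mm above its fixed grey box's flat top (90 x 90 x 50 mm tall, any yaw; collar 24 across, 10 tall round the stem), 85 mm above the table. No loose thing within 65 mm.
- lamp_knob (a joint): The black pull knob (shed lamp) of a like box, same shape and travel as the red one, m. At 0 it is in; it can be drawn up to 0.04 m. Must stay in. The three boxes stand in a row across the table, in any order, at least 150 mm between centres.
- brake_knob (a joint): The brass pull knob (winding brake) of a like box, same shape and travel as the red one, m. At 0 it is in; it can be drawn up to 0.04 m. Must stay in. The three boxes stand in a row across the table, in any order, at least 150 mm between centres.
Things that resemble listed ones, but are neither listed nor needed, are in the scene too. Leave any pink or purple look-alike of the part that bears timer_knob alone.

How it is judged:
By the outcome, as a careful person would: the job done as asked, in the order asked, and still so for the second after the job is handed in, with the robot touching nothing.
It also fails if it takes over 32 s, if anything falls off the work surface, if the arm or the gripper's body presses on something with over 40 N, if the wrist force passes 120 N, or if a joint passes its speed limit or range.

ROBOT

A 6-joint arm with a two-finger parallel gripper is mounted at the origin on the work surface. World frame = base frame: x ahead of the robot, y to its left, z up, the work surface at z = 0. Lengths are in mm, angles in rad, forces in N, time in s.
With the tool pointing down it reaches from about 350 to 875 mm from the base axis. Payload 4.2 kg.
Tool frame: the origin (TCP) lies midway between the tips of the shut fingers; the grasp point (between the pads) lies 19 mm behind it (arm.tcp_to_grasp is the distance from the TCP to the grasp point, in mm); z points along the fingers, y is the line along which they close (so a half turn about z gives the same grasp; the last joint's range is limited). The gripper opens to 85 mm and grips with 20 to 120 N. Pads are 22 mm wide; open, the fingers measure 114 mm over their backs; the gripper's body (76 mm by 85 mm) begins 54 mm behind the grasp point. The pads swing forward as they close: fully open they stand 13 mm farther back than shut.
Start: joints at [1.458, 0.385, 0.008, 0, -1.194, -0.259], TCP at [227.025, 582.288, 231.312] pointing down, gripper open.
Joint ranges: [-3.14, 3.14], [-1.21, 2.06], [-1.07, 1.41], [-3.16, 2.05], [-2.99, -0.16], [-3.1, 3.1]. Speed limits (rad/s): [2.79, 2.79, 3.14, 3.14, 3.14, 3.14].

INTERFACE

Orientations are given as a unit quaternion [x, y, z, w].
In Python, from bench import arm, imaging, job, models gives the robot as it stands.
- The arm moves only by the tool arm_command, never from a script. Its argument "rows" is a list of rows, each an object with "grip": the opening, from 0 (shut) to 1 (fully open); "linear": the shift along the tool's x, y, z in mm, a list of three; "rot": the turn, a rotation vector about the tool's x, y, z in rad, a list of three. In form: [{"grip": grip, "linear": [tx, ty, tz], "rot": [rx, ry, rz]}, ...]. A call has 1 to 10 rows; each row is the pose to reach, as a shift and turn from the pose commanded when the call began, along the tool's axes at that moment; what a row does not reach only later rows make up. A row lasts 1/8 s, in which the tool goes at most 62.5 mm and 10.7 degrees, less where a joint would pass 70% of its speed; a pose out of reach is approached as far as the arm can. A call with a gripper value outside its range is refused whole. The fingers move at their own pace and stop on an object; the grip force is fixed at half the most. Time passes only in rows, so rows that repeat a pose let the fingers close. It gives the time, the measured TCP pose, the force, the opening and the grip force at its end, in the units of the state.
- arm.read_state(): the state, without advancing time (a new reading comes with each control period).
- imaging.get_image(name): name is "scene" or "top" or "wrist"; returns a dict with "frame" (480x640x3 uint8, red, green, blue), "fx", "fy", "cx", "cy" (pixels), "extrinsics" (4x4, takes a point from world to camera coordinates); the wrist camera has in their place "T_tool_cam" (4x4, takes a point from camera to tool coordinates, whose origin is the TCP and whose axes are the flange's). Camera axes: x right, y down, z forward; pixel columns grow to the right and rows downward; lengths in mm; the calibration is good to about 2 mm. A picture is of the moment at which its call begins: read the wrist's pose just before it. There is no depth.
- job.job_done(): hands the job in; it is judged then, once.
Trained networks look in a picture, given as the dict that the camera call returned (one of the last four; its "shot" number tells which), for a name from the list of things; names that differ only in an ending like _2 or _b are one class to them, and where a whole thing is asked for, a point or a joint stands for the part that bears it (a point fixed in the world has none). Each returns a list of dicts, best first, with "score" (0 to 1); they miss things now and then, are a little off and sometimes report something else, mostly with a low value. They report only what shows in the picture. A call takes as long as a camera call. They do not tell look-alikes from the thing itself.
- models.spot_in(picture, query): "rect" ([left, top, right, bottom] in pixels, round what is visible of it).
- models.tip_of(picture, query): "pixel" ([column, row] in pixels: a listed point, or the origin of a listed thing).
The state is a dict: "clock": time; "joints": joint angles; "joint_vel": joint speeds; "joint_efforts": joint torques, N m; "position": TCP position; "ee_rot": TCP orientation; "contact_force": force on the tool from outside, world axes, zero at the start; "wrist_torque": the same for the moment, N m; "gripper_width": finger opening in mm; "grasp_force": force on a finger pad.
Only numpy, scipy, OpenCV 4.12 (cv2) and the standard library are available. Lean on these libraries where they do the work, as an engineer would, in place of code of your own. Each camera call takes 0.05 s, during which the arm holds its last target. There are 200 camera calls.

## Working session

There is one attempt and no reset: what is moved stays moved. The work goes in short steps, Python scripts to look and compute and a tool call to move; the robot and the scene stay as the last step left them, time stands still between calls to the robot, and variables do not carry over. Pictures are saved under pics/ and viewed, at most 10 in all, crops included, and the job is handed in when it is done.

Besides the shell and the picture viewer there is one more tool, called after "Emit:" as name(argument=value, ...) on one line, values as JSON. arm_command: Moves the arm, as the interface text tells. Its arguments: {"type":"object","properties":{"rows":{"type":"array"}},"required":["rows"]}

```bash
mkdir -p pics; cat > h.py <<'E'
import numpy as np, cv2
from scipy.spatial.transform import Rotation as R
from bench import arm, imaging, job, models
def ray(im,px,st=None):
    u=np.array([(px[0]-im["cx"])/im["fx"],(px[1]-im["cy"])/im["fy"],1.])
    if "extrinsics" in im:
        E=np.linalg.inv(np.array(im["extrinsics"]))
    else:
        T=np.eye(4);T[:3,:3]=R.from_quat(st["ee_rot"]).as_matrix();T[:3,3]=st["position"]
        E=T@np.array(im["T_tool_cam"])
    return E[:3,3],E[:3,:3]@u
def atz(im,px,z,st=None):
    o,d=ray(im,px,st); return o+d*(z-o[2])/d[2]
def save(im,n,crop=None,k=1):
    f=im["frame"]
    if crop: f=f[crop[1]:crop[3],crop[0]:crop[2]]
    cv2.imwrite("pics/"+n,cv2.resize(f,None,fx=k,fy=k,interpolation=cv2.INTER_CUBIC)[...,::-1])
E
python3 - <<'E'
from h import *
s=arm.read_state();print(s["position"],s["ee_rot"],s["gripper_width"],s["clock"])
for n in("top","scene"):
    im=imaging.get_image(n);save(im,n+".png")
    for q in("timer_knob_grip","lamp_knob","brake_knob"):
        for d in models.tip_of(im,q)[:4]: print(n,q,d["score"],np.round(d["pixel"]),np.round(atz(im,d["pixel"],85)))
E
```

```text
[226.84062965 581.74011909 230.20159009] [ 9.82749576e-01 -1.84937845e-01 -1.59565006e-04  1.11265063e-03] 85.65093602089529 0.0
top timer_knob_grip 0.7 [493. 292.] [ 394. -296.   85.]
top timer_knob_grip 0.65 [479. 204.] [ 545. -280.   85.]
top timer_knob_grip 0.65 [390. 239.] [ 487. -128.   85.]Traceback (most recent call last):
  File "<stdin>", line 6, in <module>
ValueError: it knows: timer_knob_grip
```

```bash
python3 -c "
import cv2,numpy as np
a=cv2.imread('pics/top.png');b=cv2.imread('pics/scene.png')
cv2.imwrite('pics/both.png',cv2.resize(np.vstack([a,b]),None,fx=.62,fy=.62))"
```

```text
[ WARN:0@0.010] global loadsave.cpp:275 findDecoder imread_('pics/scene.png'): can't open/read file: check file path/integrity
Traceback (most recent call last):
ValueError: all the input arrays must have same number of dimensions, but the array at index 0 has 3 dimension(s) and the array at index 1 has 2 dimension(s)
```

View pics/top.png

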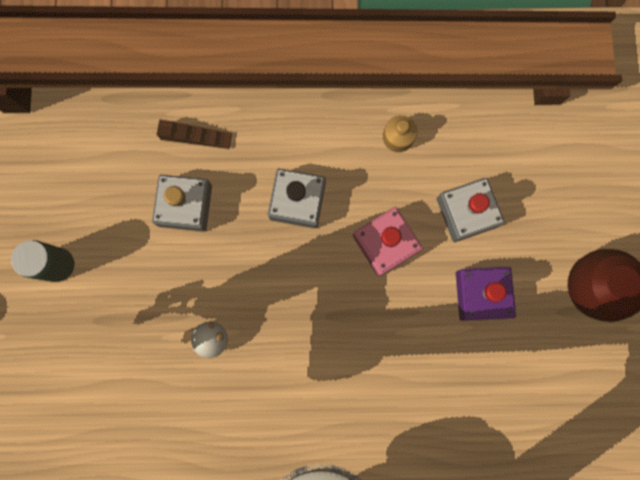

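The top picture shows three red knobs: (479,204) on a grey box, (391,237) on a pink box and (496,292) on a purple box. The grey one fits, because its box is grey and stands in a row with the brass (174,196) and black (296,190) knobs. I'll confirm it in an enlarged crop and cross-check with the scene camera.

```bash
python3 - <<'E'
from h import *
t=imaging.get_image("top");im=imaging.get_image("scene")
p=[d["pixel"] for d in models.tip_of(t,"timer_knob_grip")];print(np.round(p,1))
for d in models.tip_of(im,"timer_knob_grip"): print(d["score"],np.round(d["pixel"]),np.round(atz(im,d["pixel"],85)))
print(np.round(atz(t,min(p,key=lambda q:abs(q[0]-479)+abs(q[1]-204)),85),1))
a=cv2.resize(t["frame"][150:340,330:550],(550,475))
cv2.imwrite("pics/crop.png",a[...,::-1]); save(im,"scene.png")
# yaw of grey box: bright-grey low-saturation pixels near it
c=t["frame"][165:255,425:515];h=cv2.cvtColor(c,cv2.COLOR_RGB2HSV)
m=((h[...,1]<40)&(h[...,2]>140)).astype(np.uint8)
k=max(cv2.findContours(m,0,2)[0],key=cv2.contourArea);r=cv2.minAreaRect(k)
b=cv2.boxPoints(r)+[425,165];w=np.array([atz(t,q,50)[:2] for q in b]);print(np.round(w),w.mean(0),np.degrees(np.arctan2(*(w[1]-w[0])[::-1])))
E
```

```text
[[495.6 290.1]
 [480.1 203.2]
 [392.1 239.9]]
0.79 [207. 207.] [ 540. -280.   85.]
0.64 [282. 220.] [ 486. -121.   85.]
0.44 [248. 177.] [ 401. -291.   85.]
[ 546.1 -282.7   85. ]
[[ 571. -228.]
 [ 598. -306.]
 [ 521. -329.]
 [ 494. -252.]] [ 546.24446584 -278.89778886] -70.87882163149882
```

View pics/crop.png

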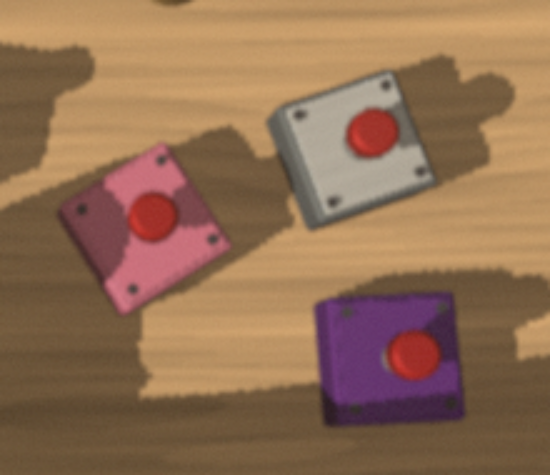

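View pics/scene.png

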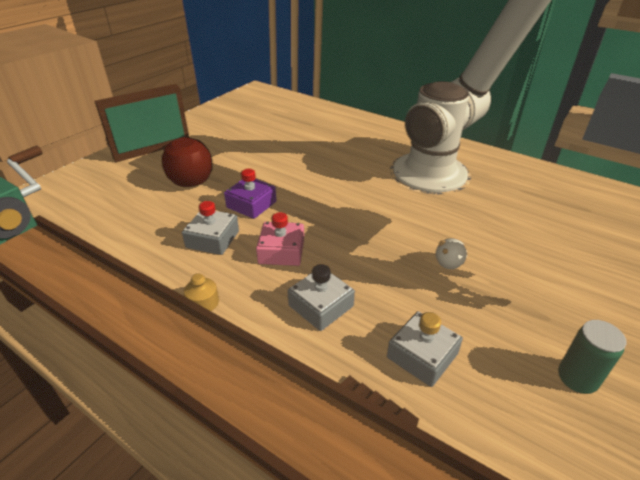

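The crop and scene picture confirm it: a red knob on a grey box, at scene pixel (207,207). Both cameras agree on about (545,-280), height 85. I'll travel above it now.

Emit:
arm_command(rows=[{"grip":1,"linear":[40,45,0],"rot":[0,0,0]},{"grip":1,"linear":[80,90,0],"rot":[0,0,0]},{"grip":1,"linear":[120,135,0],"rot":[0,0,0]},{"grip":1,"linear":[160,180,0],"rot":[0,0,0]},{"grip":1,"linear":[200,225,0],"rot":[0,0,0]},{"grip":1,"linear":[240,270,0],"rot":[0,0,0]},{"grip":1,"linear":[280,315,0],"rot":[0,0,0]},{"grip":1,"linear":[320,360,0],"rot":[0,0,0]},{"grip":1,"linear":[360,405,0],"rot":[0,0,0]},{"grip":1,"linear":[400,450,0],"rot":[0,0,0]}])

```text
clock: 1.55
position: [436.6, 15.9, 231.8]
ee_rot: [0.983, -0.185, 0.001, -0.0]
contact_force: [0.7, 0.6, -0.1]
gripper_width: 85.5
grasp_force: 0.0
```

Emit:
arm_command(rows=[{"grip":1,"linear":[40,45,0],"rot":[0,0,0]},{"grip":1,"linear":[80,90,0],"rot":[0,0,0]},{"grip":1,"linear":[120,135,5],"rot":[0,0,0]},{"grip":1,"linear":[160,180,15],"rot":[0,0,0]},{"grip":1,"linear":[195,220,25],"rot":[0,0,0]},{"grip":1,"linear":[210,237,30],"rot":[0,0,0]},{"grip":1,"linear":[210,237,30],"rot":[0,0,0]},{"grip":1,"linear":[210,237,30],"rot":[0,0,0]}])

```text
clock: 2.55
position: [545.6, -278.5, 201.7]
ee_rot: [0.983, -0.184, 0.0, -0.0]
contact_force: [-0.1, 0.0, -0.3]
gripper_width: 85.6
grasp_force: 0.0
```

```bash
python3 - <<'E'
from h import *
s=arm.read_state();im=imaging.get_image("wrist");save(im,"w1.png")
M=R.from_quat(s["ee_rot"]).as_matrix();print(np.round(s["position"],1),np.round(s["joints"],2),np.round(M,3))
for d in models.tip_of(im,"timer_knob_grip"):
    p=atz(im,d["pixel"],85,s);print(d["score"],np.round(d["pixel"]),np.round(p,1),np.round(M.T@(p-s["position"]),1))
E
```

```text
[ 545.6 -278.5  201.7] [-0.21  0.39 -0.07 -0.   -1.12  1.41] [[ 0.932 -0.363  0.   ]
 [-0.363 -0.932  0.   ]
 [ 0.    -0.    -1.   ]]
0.65 [321. 232.] [ 544.6 -279.4   85. ] [ -0.7   1.2 116.7]
```

View pics/w1.png

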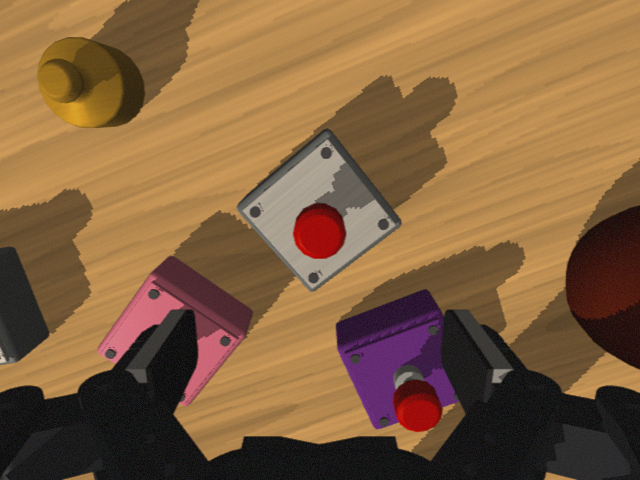

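The red knob on the grey box is at (321,232), within 2 mm of the tool axis. The pink and purple boxes sit off to the sides at (175,330) and (410,360). I'll descend and close.

Emit:
arm_command(rows=[{"grip":1,"linear":[-0.7,1.2,35],"rot":[0,0,0]},{"grip":1,"linear":[-0.7,1.2,75],"rot":[0,0,0]},{"grip":1,"linear":[-0.7,1.2,110],"rot":[0,0,0]},{"grip":1,"linear":[-0.7,1.2,130],"rot":[0,0,0]},{"grip":1,"linear":[-0.7,1.2,137],"rot":[0,0,0]},{"grip":1,"linear":[-0.7,1.2,137],"rot":[0,0,0]},{"grip":0.6,"linear":[-0.7,1.2,137],"rot":[0,0,0]},{"grip":0.5,"linear":[-0.7,1.2,137],"rot":[0,0,0]}])

```text
clock: 3.65
position: [545.3, -280.3, 65.4]
ee_rot: [0.983, -0.185, 0.001, 0.0]
contact_force: [-0.2, 0.3, 0.1]
gripper_width: 51.5
grasp_force: 0.0
```

Emit:
arm_command(rows=[{"grip":0.3,"linear":[0,0,0],"rot":[0,0,0]},{"grip":0,"linear":[0,0,0],"rot":[0,0,0]},{"grip":0,"linear":[0,0,0],"rot":[0,0,0]},{"grip":0,"linear":[0,0,0],"rot":[0,0,0]},{"grip":0,"linear":[0,0,0],"rot":[0,0,0]},{"grip":0,"linear":[0,0,0],"rot":[0,0,0]}])

```text
clock: 4.4
position: [545.7, -278.8, 65.7]
ee_rot: [0.983, -0.184, 0.001, -0.001]
contact_force: [0.3, 7.1, 6.4]
gripper_width: 32.0
grasp_force: 59.3
```

The grip is on the head (32 mm opening, 59 N). I'll pull up gently.

Emit:
arm_command(rows=[{"grip":0,"linear":[0,0,-4],"rot":[0,0,0]},{"grip":0,"linear":[0,0,-8],"rot":[0,0,0]},{"grip":0,"linear":[0,0,-12],"rot":[0,0,0]},{"grip":0,"linear":[0,0,-16],"rot":[0,0,0]},{"grip":0,"linear":[0,0,-20],"rot":[0,0,0]},{"grip":0,"linear":[0,0,-24],"rot":[0,0,0]},{"grip":0,"linear":[0,0,-28],"rot":[0,0,0]},{"grip":0,"linear":[0,0,-32],"rot":[0,0,0]},{"grip":0,"linear":[0,0,-36],"rot":[0,0,0]},{"grip":0,"linear":[0,0,-36],"rot":[0,0,0]}])

```text
clock: 5.65
position: [545.7, -278.7, 99.9]
ee_rot: [0.983, -0.185, 0.001, -0.001]
contact_force: [3.8, 5.1, -2.1]
gripper_width: 31.8
grasp_force: 60.0
```

Emit:
arm_command(rows=[{"grip":0,"linear":[0,0,-2],"rot":[0,0,0]},{"grip":0,"linear":[0,0,-4],"rot":[0,0,0]},{"grip":0,"linear":[0,0,-5],"rot":[0,0,0]},{"grip":0,"linear":[0,0,-5],"rot":[0,0,0]}])

```text
clock: 6.15
position: [545.7, -278.7, 104.5]
ee_rot: [0.983, -0.185, 0.001, -0.001]
contact_force: [3.2, 5.1, -4.0]
gripper_width: 31.8
grasp_force: 59.8
```

Emit:
arm_command(rows=[{"grip":0,"linear":[0,0,-1],"rot":[0,0,0]},{"grip":0,"linear":[0,0,-2],"rot":[0,0,0]},{"grip":0,"linear":[0,0,-2],"rot":[0,0,0]}])

```text
clock: 6.52
position: [545.6, -278.7, 105.9]
ee_rot: [0.983, -0.185, 0.001, -0.001]
contact_force: [5.3, 3.7, -6.1]
gripper_width: 32.0
grasp_force: 60.4
```

Emit:
arm_command(rows=[{"grip":0,"linear":[0,0,-1],"rot":[0,0,0]},{"grip":0,"linear":[0,0,-2],"rot":[0,0,0]},{"grip":0,"linear":[0,0,-2],"rot":[0,0,0]}])

```text
clock: 6.9
position: [545.6, -278.7, 106.0]
ee_rot: [0.983, -0.185, 0.0, -0.001]
contact_force: [7.1, 1.2, -14.6]
gripper_width: 31.9
grasp_force: 61.1
```

At the stop: 40.3 mm of travel and the force has risen to 15 N. I'll hold about 1.2 s and verify with the cameras.

Emit:
arm_command(rows=[{"grip":0,"linear":[0,0,0],"rot":[0,0,0]},{"grip":0,"linear":[0,0,0],"rot":[0,0,0]},{"grip":0,"linear":[0,0,0],"rot":[0,0,0]},{"grip":0,"linear":[0,0,0],"rot":[0,0,0]},{"grip":0,"linear":[0,0,0],"rot":[0,0,0]},{"grip":0,"linear":[0,0,0],"rot":[0,0,0]},{"grip":0,"linear":[0,0,0],"rot":[0,0,0]},{"grip":0,"linear":[0,0,0],"rot":[0,0,0]},{"grip":0,"linear":[0,0,0],"rot":[0,0,0]},{"grip":0,"linear":[0,0,0],"rot":[0,0,0]}])

```text
clock: 8.15
position: [545.6, -278.7, 106.0]
ee_rot: [0.983, -0.185, 0.0, -0.001]
contact_force: [6.7, 2.8, -14.0]
gripper_width: 31.7
grasp_force: 61.1
```

```bash
python3 - <<'E'
from h import *
im=imaging.get_image("scene");save(im,"out.png",[100,100,370,310],2.5)
for d in models.tip_of(im,"timer_knob_grip"): print(d["score"],np.round(d["pixel"]))
E=np.array(im["extrinsics"])
for z in(85,105,125):
    c=E@[545,-279.5,z,1];print(z,c[0]/c[2]*im["fx"]+im["cx"],c[1]/c[2]*im["fy"]+im["cy"])
E
```

```text
0.66 [203. 190.]
0.58 [246. 177.]
0.56 [283. 222.]
85 205.9356301456452 207.86641845408062
105 204.43203463763206 200.05027133618376
125 202.88792108868327 192.02349910854548
```

View pics/out.png

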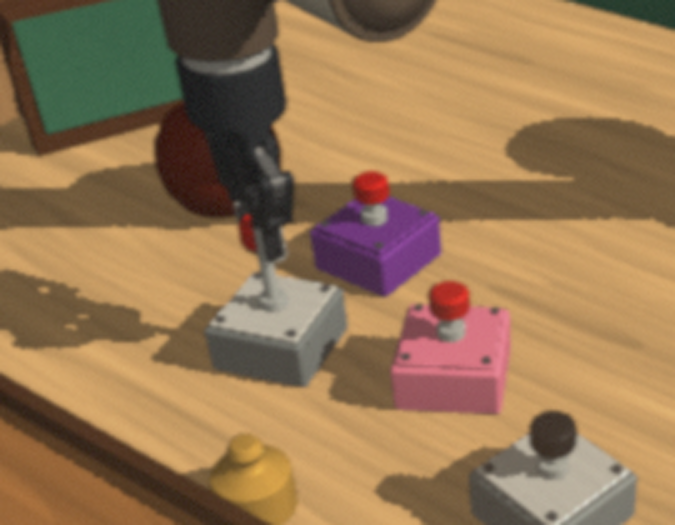

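The knob is fully out: its head is at scene pixel (203,190), against (203,192) predicted for full travel. I'll push it home.

Emit:
arm_command(rows=[{"grip":0,"linear":[0,0,4],"rot":[0,0,0]},{"grip":0,"linear":[0,0,8],"rot":[0,0,0]},{"grip":0,"linear":[0,0,12],"rot":[0,0,0]},{"grip":0,"linear":[0,0,16],"rot":[0,0,0]},{"grip":0,"linear":[0,0,20],"rot":[0,0,0]},{"grip":0,"linear":[0,0,24],"rot":[0,0,0]},{"grip":0,"linear":[0,0,28],"rot":[0,0,0]},{"grip":0,"linear":[0,0,32],"rot":[0,0,0]},{"grip":0,"linear":[0,0,36],"rot":[0,0,0]},{"grip":0,"linear":[0,0,40],"rot":[0,0,0]}])

```text
clock: 9.5
position: [545.8, -278.8, 70.2]
ee_rot: [0.983, -0.184, 0.001, -0.001]
contact_force: [0.9, 6.7, 3.9]
gripper_width: 31.8
grasp_force: 62.9
```

Emit:
arm_command(rows=[{"grip":0,"linear":[0,0,2],"rot":[0,0,0]},{"grip":0,"linear":[0,0,4],"rot":[0,0,0]},{"grip":0,"linear":[0,0,5],"rot":[0,0,0]},{"grip":0,"linear":[0,0,6],"rot":[0,0,0]},{"grip":0,"linear":[0,0,6],"rot":[0,0,0]}])

```text
clock: 10.12
position: [545.8, -278.8, 65.7]
ee_rot: [0.983, -0.184, 0.001, -0.001]
contact_force: [-2.2, 9.1, 9.9]
gripper_width: 32.0
grasp_force: 63.6
```

Emit:
arm_command(rows=[{"grip":0,"linear":[0,0,1],"rot":[0,0,0]},{"grip":0,"linear":[0,0,2],"rot":[0,0,0]},{"grip":0,"linear":[0,0,2],"rot":[0,0,0]},{"grip":0,"linear":[0,0,2],"rot":[0,0,0]}])

```text
clock: 10.62
position: [545.9, -278.9, 65.6]
ee_rot: [0.983, -0.184, 0.002, -0.0]
contact_force: [-4.2, 10.5, 19.4]
gripper_width: 31.8
grasp_force: 64.4
```

It is on the home stop: same height as at the start, with 19 N down. I'll release and rise.

Emit:
arm_command(rows=[{"grip":0.5,"linear":[0,0,0],"rot":[0,0,0]},{"grip":0.8,"linear":[0,0,0],"rot":[0,0,0]},{"grip":1,"linear":[0,0,0],"rot":[0,0,0]},{"grip":1,"linear":[0,0,0],"rot":[0,0,0]},{"grip":1,"linear":[0,0,0],"rot":[0,0,0]},{"grip":1,"linear":[0,0,-15],"rot":[0,0,0]},{"grip":1,"linear":[0,0,-40],"rot":[0,0,0]},{"grip":1,"linear":[0,0,-80],"rot":[0,0,0]},{"grip":1,"linear":[0,0,-120],"rot":[0,0,0]},{"grip":1,"linear":[0,0,-140],"rot":[0,0,0]}])

```text
clock: 11.88
position: [545.7, -280.7, 205.6]
ee_rot: [0.983, -0.185, 0.003, 0.0]
contact_force: [0.1, -0.1, -1.1]
gripper_width: 85.5
grasp_force: 0.0
```

```bash
python3 - <<'E'
from h import *
s=arm.read_state();print(s["position"],s["gripper_width"],s["contact_force"])
im=imaging.get_image("scene");save(im,"end.png",[100,100,370,310],2.5)
for d in models.tip_of(im,"timer_knob_grip"): print(d["score"],np.round(d["pixel"],1))
# red-blob centroid of knob, compare with the first picture
for f in (cv2.imread("pics/scene.png")[...,::-1],im["frame"]):
    c=f[180:225,190:225].astype(int);m=(c[...,0]>150)&(c[...,1]<70);y,x=np.nonzero(m);print(m.sum(),x.mean()+190,y.mean()+180,y.min()+180,y.max()+180)
E
```

```text
[ 545.74781232 -280.71623329  205.55977481] 85.49262382981992 [ 0.11474298 -0.14804632 -1.10579971]
0.78 [281.7 220.2]
0.52 [207.8 206.2]
0.45 [248.2 174.5]
152 207.76315789473685 206.7763157894737 201 215
145 207.9241379310345 206.58620689655172 201 214
```

View pics/end.png

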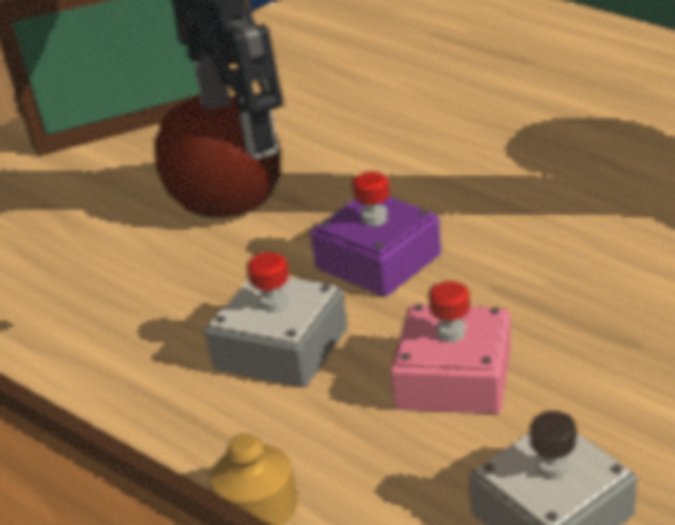

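The knob looks home: its blob is within 0.2 px of the first picture, the tool is clear, and the other knobs haven't changed. Opening the fingers could have dragged it up a fraction, so I'll check with a light touch on top using shut fingers. Home puts the top at 96 mm.

Emit:
arm_command(rows=[{"grip":0,"linear":[0,0,0],"rot":[0,0,0]},{"grip":0,"linear":[0,0,0],"rot":[0,0,0]},{"grip":0,"linear":[0,0,20],"rot":[0,0,0]},{"grip":0,"linear":[0,0,50],"rot":[0,0,0]},{"grip":0,"linear":[0,0,80],"rot":[0,0,0]},{"grip":0,"linear":[0,0,100],"rot":[0,0,0]},{"grip":0,"linear":[0,0,106],"rot":[0,0,0]},{"grip":0,"linear":[0,0,109],"rot":[0,0,0]},{"grip":0,"linear":[0,0,111],"rot":[0,0,0]},{"grip":0,"linear":[0,0,111],"rot":[0,0,0]}])

```text
clock: 13.22
position: [543.3, -280.0, 95.8]
ee_rot: [0.983, -0.184, -0.001, 0.001]
contact_force: [-9.8, 8.3, 29.5]
gripper_width: 0.2
grasp_force: 14.6
```

Emit:
arm_command(rows=[{"grip":0,"linear":[0,0,1],"rot":[0,0,0]},{"grip":0,"linear":[0,0,2],"rot":[0,0,0]},{"grip":0,"linear":[0,0,2],"rot":[0,0,0]}])

```text
clock: 13.6
position: [543.4, -280.1, 95.8]
ee_rot: [0.983, -0.183, -0.001, 0.001]
contact_force: [-14.2, 10.3, 37.2]
gripper_width: -0.3
grasp_force: 18.6
```

The top is at 95.8 mm and doesn't move under 37 N, so the knob is fully home. I'll rise clear and hand in.

Emit:
arm_command(rows=[{"grip":0,"linear":[0,0,-10],"rot":[0,0,0]},{"grip":0,"linear":[0,0,-40],"rot":[0,0,0]},{"grip":0,"linear":[0,0,-80],"rot":[0,0,0]},{"grip":0,"linear":[0,0,-110],"rot":[0,0,0]},{"grip":0,"linear":[0,0,-110],"rot":[0,0,0]},{"grip":0,"linear":[0,0,-110],"rot":[0,0,0]}])

```text
clock: 14.35
position: [544.0, -279.9, 196.8]
ee_rot: [0.983, -0.185, -0.001, -0.0]
contact_force: [-0.1, 0.2, 0.2]
gripper_width: -0.0
grasp_force: 0.0
```

```bash
python3 - <<'E'
from h import *
im=imaging.get_image("scene");c=im["frame"][180:225,190:225].astype(int);m=(c[...,0]>150)&(c[...,1]<70);y,x=np.nonzero(m);print(m.sum(),x.mean()+190,y.mean()+180)
print(arm.read_state()["position"],arm.read_state()["contact_force"])
if abs(y.mean()+180-206.7)<1: print(job.job_done())
E
```

```text
145 207.9241379310345 206.58620689655172
[ 543.82185011 -279.93790998  196.42178654] [-0.39513269  0.12133275 -0.24196393]
the job is handed in; nothing more can be done
None
```

The red timer knob was pulled out to its stop (40 mm), held out for over a second, pushed fully home and released; the black and brass knobs were not touched, and the job was handed in at about 14 s.

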